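# Scoop up the inky bottle and marker

### The job

The fallen ink bottle and the red-and-white marker on the green board are inky, so the robot must not touch them itself: take the flat pan off its stand and push both of them against the board's fence with the pan's lip held down on the board, without ramming board or fence. Then lift them clear in the pan, set the loaded pan back level on the middle of its stand, both still in it, and let go. Leave the tub with the blue lid where it is.

Things in the scene. Friction and masses are not known exactly. Their poses are not given: they have to be found in the camera images.
- pan: open flat scoop of bright sheet steel, loose, 0.25 kg, red grip. Origin: underside, mid width; x to the lip, y across, z up. 186 mm wide. Flat floor 2 mm thick from x = -80 to 41 mm; then a step up to a crest 7 mm high, from which a thin (1.5 mm) ramp falls to the lip at x = 85, z = 0. Rear wall x = -79, 34 mm high; side walls 30 mm high, lower in front. What rolls stays behind the crest
- pan_grip (a point): middle of the red grip: x = -96.5, y = 0, z = 85.6 mm in the pan's frame, same axes. The grip is a plate 80 mm wide (along y), 16 mm thick, 80 mm long, behind the rear wall, leaning back 12 degrees from z (away from the lip); this point is 45 mm from its lower, 35 mm from its upper end. Take it across the 16 mm, fingers along the plate: the pan then cannot pitch in the fingers
- pan_lip (a point): middle of the pan's lip, underside: x = 85, y = 0, z = 0 in the pan's frame
- board: fixed green sweeping board 250 mm wide with a smooth aluminium fence 80 mm high along its far edge. Origin: on the board's top face at the foot of the fence, mid width; x points into the fence (the way to push), y along it, z up. The fence's face is the plane x = 0; the board reaches back to x = -200 mm. Its top lies 3 to 8 mm above the table, differently each time: feel for it with the lip
- stand: fixed low stand, grey with a black rubber top, 170 x 200 mm; origin under its centre at table height, top 40 mm above that; the pan starts on it and belongs centred on it, x to x. Its x points roughly the same way as the board's
- marker: red-and-white round marker, loose, 135 mm long, 16 mm in diameter, 20 to 40 g, lying on the board roughly along the fence, its length along its y; origin: underside, middle, 8 mm off the axis (it rolls, and the origin turns with it). Nearer to the fence or farther from it than the bottle
- tub: tub with a blue lid, 59 mm wide, 44 mm high, a loose bystander at the back of the table; origin under its centre
- bottle: ink bottle lying on its side, teal with a white pointed cap, loose, 40 to 80 g; 98 mm long, 32 mm in diameter, rolls when pushed. Origin: on its axis, 45 mm from its base, 16 mm above what it lies on; -y points along the axis to the tip. It lies roughly along the fence, nearer to it or farther from it than the marker

How it is judged:
On the way, in this order (a step that is already met when the one before it is completed fails the run):
1. the pan is off its stand (horizontal distance between pan and stand above 0.1 m), for 0.1 s.
2. the pan's lip is down on the board and close to the fence (x of pan_lip in the frame of board above -0.025 m and z of pan_lip in the frame of board below 0.012 m), for 0.1 s.
3. bottle and marker are lifted clear in the pan (z of pan_lip in the frame of board above 0.06 m and z of each of marker, bottle in the frame of board above 0.035 m and contact force between pan and board below 0.1 N), for 0.2 s.
At the end, for the whole second after the job is handed in: the pan stands at rest and level (within 0.06 rad) on its stand, within 25 mm of the middle and 0.35 rad of the stand's direction, with the bottle and the marker at rest in it (horizontal distance between pan and stand below 0.025 m and z of pan in the frame of stand between 0.035 and 0.045 m and angle between pan's own z axis and vertical below 0.06 rad and angle between the x axis of pan and the x axis of stand, either way round below 0.35 rad and x of marker in the frame of pan between -0.085 and 0.075 m and y of marker in the frame of pan between -0.08 and 0.08 m and z of marker in the frame of pan between -0.003 and 0.045 m and x of bottle in the frame of pan between -0.085 and 0.075 m and y of bottle in the frame of pan between -0.08 and 0.08 m and z of bottle in the frame of pan between -0.003 and 0.045 m and linear speed of pan below 0.01 m/s and linear speed of each of marker, bottle below 0.02 m/s); the robot touches nothing.
It fails at once if the robot touches the bottle or the marker (contact force between any of the arm, the fingers and bottle above 0.3 N or contact force between any of the arm, the fingers and marker above 0.3 N).
It fails at once if the pan is rammed into the board or its fence (over 120 N, blows included) (contact force between pan and board above 120 N).
It fails at once if the tub with the blue lid is disturbed (moved over 30 mm) (distance of tub from where it was at the start of the episode above 0.03 m).
It also fails if it takes over 72 s, if anything falls off the work surface, if the arm or the gripper's body presses on something with over 40 N, if the wrist force passes 120 N, or if a joint passes its speed limit or range.

### The arm

A 6-joint arm with a two-finger parallel gripper is mounted at the origin on the work surface; the furniture and walls round the work are solid. World frame = base frame: x ahead of the robot, y to its left, z up, the work surface at z = 0. Lengths are in m, angles in rad, forces in N, time in s.
With the tool pointing down it reaches from about 0.225 to 0.875 m from the base axis. Payload 3.4 kg.
Tool frame: the origin (TCP) lies at the very end of the fingers, on their centre line; the grasp point (between the pads) lies 19 mm behind it; z points along the fingers, y is the line along which they close (so a half turn about z gives the same grasp; the last joint's range is limited). The gripper opens to 85 mm and grips with 20 to 120 N. Pads are 22 mm wide; open, the fingers measure 114 mm over their backs; the gripper's body (76 mm by 85 mm) begins 54 mm behind the grasp point. The pads swing forward as they close: fully open they stand 13 mm farther back than shut.
Start: joints at [-1.284, 0.276, 1.505, -0, 1.361, -0.121], TCP at [0.228, -0.528, 0.209] pointing down, gripper open.
Joint ranges: [-2.89, 2.89], [-0.75, 2.08], [0.22, 2.7], [-1.18, 4.32], [0.11, 2.71], [-2.7, 2.7]. Speed limits (rad/s): [2.57, 2.57, 3.14, 3.14, 3.14, 3.14].

### API

Orientations are given as a unit quaternion [w, x, y, z].
In Python, from rig import readout, vision, manip gives the robot as it stands.
- The arm moves only by the shell command python3 -m handwheel 'ROWS' [FORCE]. ROWS is JSON, a list of rows, each a list of 3 entries, a list of its own where there are three numbers: the shift along the tool's x, y, z in mm, then the turn, a rotation vector about the tool's x, y, z in units of 6 degrees (1.0 is 6 degrees), then the closure, from -1 (fully open) to 1 (shut), so that 0 is half open. A call has 1 to 20 rows; each row shifts and turns the commanded pose from where the row before left it, along the tool's axes as they then stand; what a row does not reach is not made up. A row lasts 1/8 s, in which the tool goes at most 62.5 mm and 10.7 degrees, less where a joint would pass 70% of its speed; a pose out of reach is approached as far as the arm can. A call is refused whole if a number of a shift passes 62.5 or a number of a turn 1, either way. A call with a gripper value outside its range is refused whole. The fingers move at their own pace and stop on an object; FORCE is the grip in N (left out, the last holds). Time passes only in rows, so rows that do not move let the fingers close. It gives the time, the measured TCP pose, the force, the opening and the grip force at its end, in the units of the state.
- readout.get_state(): the state, without advancing time (a new reading comes with each control period).
- vision.get_image(name): name is "scene" or "top"; returns the picture (480x640x3 uint8, blue, green, red); there is no depth.
- vision.camera_params(name): a dict with "intrinsics" (3x3 intrinsics, pixels), "rvec" (rotation vector, rad) and "tvec" (3), from world to camera coordinates, as OpenCV has them. Camera axes: x right, y down, z forward; pixel columns grow to the right and rows downward; lengths in m; the calibration is good to about 2 mm. A picture is of the moment at which its call begins. camera_params takes no time and is no camera call.
- manip.sign_off(): hands the job in; it is judged then, once.
The state is a dict: "clock": time; "qpos": joint angles; "qd": joint speeds; "effort": joint torques, N m; "position": TCP position; "ee_rot": TCP orientation; "contact_force": force on the tool from outside, world axes, zero at the start; "moment": the same for the moment, N m; "width": finger opening in m; "gripper_force": force on a finger pad.
Only numpy, scipy, OpenCV 4.12 (cv2) and the standard library are available. Lean on these libraries where they do the work, as an engineer would, in place of code of your own. Each camera call takes 0.05 s, during which the arm holds its last target. There are 200 camera calls.

## Working session

There is one attempt and no reset: what is moved stays moved. The work goes in short steps, Python scripts to look and compute and a shell command to move; the robot and the scene stay as the last step left them, time stands still between calls to the robot, and variables do not carry over. Pictures are saved under pics/ and viewed, at most 12 in all, crops included, and the job is handed in when it is done.

```bash
mkdir -p pics
python3 - <<'E'
from rig import readout, vision
import cv2,numpy as np
for n in("scene","top"):
    cv2.imwrite(f"pics/{n}0.png",vision.get_image(n))
    p=vision.camera_params(n);R=cv2.Rodrigues(np.array(p["rvec"],float))[0]
    print(n,p["intrinsics"],(-R.T@np.array(p["tvec"]).ravel()).round(3))
s=readout.get_state();print({k:np.round(v,3).tolist() for k,v in s.items()})
E
```

```text
scene [[447.48561454   0.         317.00919482]
 [  0.         447.48561454 236.63826828]
 [  0.           0.           1.        ]] [-0.192  0.757  0.565]
top [[588.16828926   0.         320.41268788]
 [  0.         588.16828926 243.73445275]
 [  0.           0.           1.        ]] [0.374 0.13  1.365]
{'clock': 0.1, 'qpos': [-1.284, 0.277, 1.506, 0.0, 1.361, -0.121], 'qd': [0.001, -0.003, -0.005, 0.001, 0.001, -0.0], 'effort': [-0.0, -41.77, -24.641, -0.0, 0.006, -0.0], 'position': [0.228, -0.527, 0.208], 'ee_rot': [-0.001, 0.979, 0.202, -0.0], 'contact_force': [-0.968, 0.662, 0.618], 'moment': [0.001, 0.005, -0.064], 'gripper_force': 0.0, 'width': 0.085}
```

View pics/scene0.png

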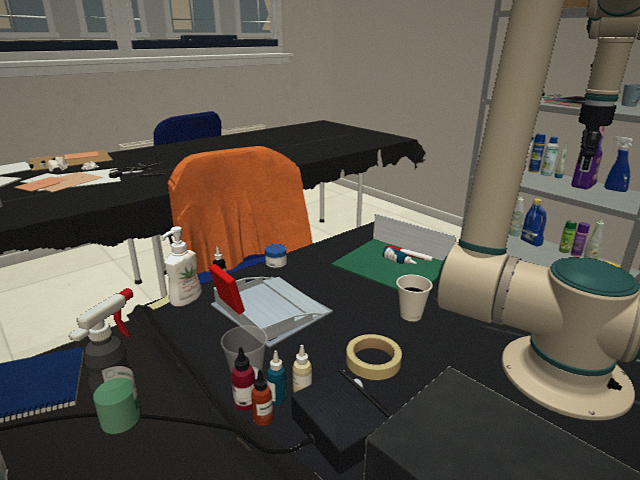

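View pics/top0.png

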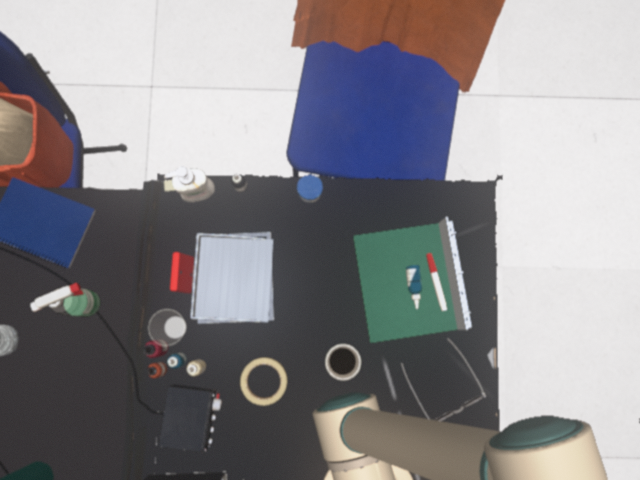

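The top view shows the pan at about (235,277) with its red grip at (182,272) and the lip to the right. The board is at about (410,280) with its fence on the right. The bottle is at (414,285) with its tip down, the marker at (437,282) nearer the fence, and the tub at (310,188).

```bash
cat > h.py <<'E'
from rig import readout, vision
import cv2,numpy as np
def cam(n):
    p=vision.camera_params(n);K=np.array(p["intrinsics"],float)
    return K,cv2.Rodrigues(np.array(p["rvec"],float))[0],np.array(p["tvec"],float).ravel()
def pt(n,uv,z):
    K,R,t=cam(n);c=-R.T@t
    uv=np.atleast_2d(np.array(uv,float));d=np.c_[uv,np.ones(len(uv))]@np.linalg.inv(K).T@R
    return c+d*((z-c[2])/d[:,2])[:,None]
def px(n,P):
    K,R,t=cam(n);return cv2.projectPoints(np.atleast_2d(np.array(P,float)),cv2.Rodrigues(R)[0],t,K,None)[0].reshape(-1,2)
def big(m):
    return max(cv2.findContours(m,cv2.RETR_EXTERNAL,cv2.CHAIN_APPROX_NONE)[0],key=cv2.contourArea)
E
python3 - <<'E'
from h import *
im=cv2.imread("pics/top0.png");hsv=cv2.cvtColor(im,cv2.COLOR_BGR2HSV)
def sub(m,x0,y0,x1,y1):
    o=np.zeros_like(m);o[y0:y1,x0:x1]=m[y0:y1,x0:x1];return o
red=cv2.inRange(hsv,(0,120,80),(8,255,255))|cv2.inRange(hsv,(172,120,80),(180,255,255))
g=sub(red,160,240,200,300);b=cv2.boxPoints(cv2.minAreaRect(big(g)));print("grip px",b,"\n z.16",pt("top",b,.16).round(4))
st=sub(cv2.inRange(hsv,(0,0,110),(180,70,255)),185,220,290,335);b=cv2.boxPoints(cv2.minAreaRect(big(st)));print("pan px",b,"\n z.04",pt("top",b,.04).round(4))
gr=sub(cv2.inRange(hsv,(65,100,40),(90,255,255)),345,215,475,350);c=big(gr);b=cv2.boxPoints(cv2.minAreaRect(c));print("board px",b,"\n z.006",pt("top",b,.006).round(4))
cv2.imwrite("pics/crop0.png",np.hstack([cv2.resize(im[215:335,165:285],(400,400),interpolation=2),cv2.resize(im[215:345,350:480],(400,400),interpolation=2)]))
E
```

```text
grip px [[168.77933 290.64832]
 [172.11035 250.6759 ]
 [193.29657 252.4414 ]
 [189.96555 292.41382]] 
 z.16 [[0.4386 0.4257 0.16  ]
 [0.5208 0.4234 0.16  ]
 [0.5181 0.3798 0.16  ]
 [0.4359 0.3824 0.16  ]]
pan px [[188.91026 232.00114]
 [272.88367 230.92455]
 [274.05493 322.2813 ]
 [190.08151 323.3579 ]] 
 z.04 [[0.579  0.417  0.04  ]
 [0.5859 0.2263 0.04  ]
 [0.3796 0.2171 0.04  ]
 [0.3734 0.4038 0.04  ]]
board px [[361. 276.]
 [363. 276.]
 [363. 277.]
 [361. 277.]] 
 z.006 [[0.4902 0.0215 0.006 ]
 [0.4903 0.0168 0.006 ]
 [0.488  0.0168 0.006 ]
 [0.4879 0.0214 0.006 ]]
```

View pics/crop0.png

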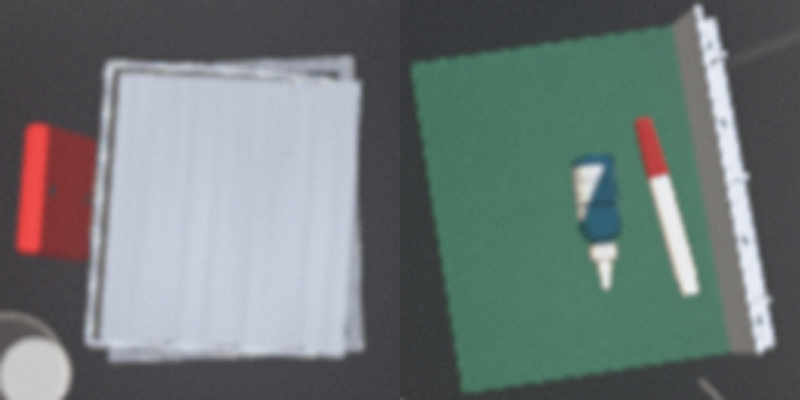

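The left crop shows the pan turned a few degrees on its stand. Stand corners are at crop (352,57), (363,350) and (108,360), and the lip runs (360,82)–(345,355). In the right crop the fence foot runs (672,25)–(730,352), the marker (645,120)–(690,293), and the bottle from (593,157) to its tip at (607,290).

```bash
cat >> h.py <<'E'
L=lambda a:np.array(a)/(400/120)+[165,215]
Rr=lambda a:(np.array(a)-[400,0])/(400/130)+[350,215]
E
python3 - <<'E'
from h import *
def ang(v): return np.degrees(np.arctan2(v[1],v[0])).round(2)
s=pt("top",L([[352,57],[363,350],[108,360]]),.04);print("stand",s.round(4).tolist());print("centre",(s[0]+s[2])/2,"len",np.linalg.norm(s[0]-s[1]),np.linalg.norm(s[2]-s[1]),"xdir",ang(s[1]-s[2]),"from y",ang(s[0]-s[1])-90)
l=pt("top",L([[360,82],[345,355]]),.04);print("lip mid",l.mean(0),"len",np.linalg.norm(l[0]-l[1]),"xdir",ang(l[0]-l[1])-90)
w=pt("top",L([[107,62],[88,347]]),.074);print("rear wall top mid",w.mean(0),"xdir",ang(w[0]-w[1])-90,np.linalg.norm(w[0]-w[1]))
# grip top front edge line : bright red strip (28,125)-(48,125)-(40,255)-(17,252)
t=pt("top",L([[28,125],[48,125],[40,255],[17,252]]),.04+.0856+.035*np.cos(.209));print("grip top mid",t.mean(0),"xdir",ang(t[1]-t[2])-90)
b=pt("top",Rr([[412,63],[462,392],[730,352],[672,25]]),.006);print("board",b.round(4).tolist(),"origin",b[2:].mean(0),"xdir",ang(b[3]-b[2])-90,ang(b[3]-b[0]),ang(b[2]-b[1]))
m=pt("top",Rr([[645,120],[690,293]]),.014);bt=pt("top",Rr([[593,157],[607,290]]),.022)
a=np.radians(ang(b[3]-b[2])-90);T=np.array([[np.cos(a),-np.sin(a)],[np.sin(a),np.cos(a)]])
o=b[2:].mean(0)
print("marker board",((m-o)[:,:2]@T).round(4).tolist(),"bottle",((bt-o)[:,:2]@T).round(4).tolist())
a=np.radians(ang(l[0]-l[1])-90);x=np.array([np.cos(a),np.sin(a)])
for nm,q,d in(("lip",l,85),("wall",w,-79),("griptop",t,-96.5-35*np.sin(.209))): print(nm,q.mean(0)[:2]-x*d/1000)
E
```

```text
stand [[0.583, 0.2314, 0.04], [0.3847, 0.2176, 0.04], [0.3745, 0.3875, 0.04]]
centre [0.47877054 0.30946999 0.04      ] len 0.19884193141889273 0.17025622665399245 xdir -86.57 from y -86.02
lip mid [0.47350707 0.2274523  0.04      ] len 0.18484018136862862 xdir -91.28
rear wall top mid [0.47660807 0.39283372 0.074     ] xdir -90.92 0.1880336553816114
grip top mid [0.47760895 0.41521521 0.15983836] xdir -90.41
board [[0.5848, 0.0391, 0.006], [0.3389, -0.0012, 0.006], [0.3724, -0.2008, 0.006], [0.6187, -0.1592, 0.006]] origin [ 0.49553923 -0.1799808   0.006     ] xdir -80.41 -80.31 -80.48
marker board [[-0.0347, 0.0552], [-0.0237, -0.0775]] bottle [[-0.0797, 0.0326], [-0.086, -0.0663]]
lip [0.47540583 0.31243109]
wall [0.47484334 0.31385344]
griptop [0.47529108 0.31147924]
```

```bash
cat >> h.py <<'E'
from scipy.spatial.transform import Rotation as Ro
def tool():
    s=readout.get_state();q=np.array(s["ee_rot"]);return np.array(s["position"]),Ro.from_quat(q[[1,2,3,0]]),s
def panR(deg,pitch=0): # pan frame: yaw of x axis, pitch lip up positive
    return Ro.from_euler("ZY",[deg,-pitch],degrees=True)
G=np.array([-.0965,0,.0856]);PT=Ro.from_matrix(np.array([[0,np.cos(.2094),np.sin(.2094)],[1,0,0],[0,np.sin(.2094),-np.cos(.2094)]])) # tool in pan
def target(pos,deg,pitch=0,back=0): # pan-origin pose -> tool pose
    R=panR(deg,pitch);TR=R*PT
    return np.array(pos)+R.apply(G)+TR.apply([0,0,.019-back]),TR
def go(pos,deg,pitch=0,back=0):
    p,r,s=tool();P,TR=target(pos,deg,pitch,back)
    print("P",P.round(4),"now",p.round(4),"shift mm",(r.inv().apply(P-p)*1000).round(1),"turn units",(np.degrees((r.inv()*TR).as_rotvec())/6).round(2))
B0=np.array([.4955,-.180,.006]);BA=-80.4
def board(x,y,z): return B0+panR(BA).apply([x,y,z])
E
python3 - <<'E'
from h import *
go([.4752,.3125,.04],-91.1,0,.1)
print("coffee rim",pt("top",[[343,362],[343,344],[361,362]],.09),"cup",pt("top",[[168,328]],.09))
E
```

```text
P [0.4774 0.4258 0.2048] now [ 0.2279 -0.5273  0.2081] shift mm [ 607.  -776.1    4.8] turn units [-1.99 -0.43  4.06]
coffee rim [[0.2986701  0.06445832 0.09      ]
 [0.33647812 0.06504381 0.09      ]
 [0.29943898 0.02609107 0.09      ]] cup [[0.3625856  0.44001534 0.09      ]]
```

```bash
python3 -m handwheel '[[[0,0,-40],[0,0,0],-1],[[30,-38.8,0],[0,0,0],-1],[[30,-38.8,0],[0,0,0],-1],[[30,-38.8,0],[0,0,0],-1],[[30,-38.8,0],[0,0,0],-1],[[30,-38.8,0],[0,0,0],-1],[[30,-38.8,0],[0,0,0],-1],[[30,-38.8,0],[0,0,0],-1],[[30,-38.8,0],[0,0,0],-1],[[30,-38.8,0],[0,0,0],-1],[[30,-38.8,0],[0,0,0],-1],[[30,-38.8,0],[0,0,0],-1],[[30,-38.8,0],[0,0,0],-1],[[30,-38.8,0],[0,0,0],-1],[[30,-38.8,0],[0,0,0],-1],[[30,-38.8,0],[0,0,0],-1],[[30,-38.8,0],[0,0,0],-1],[[30,-38.8,0],[0,0,0],-1],[[30,-38.8,0],[0,0,0],-1],[[30,-38.8,0],[0,0,0],-1]]' 60
python3 -m handwheel '[[[30,-38.8,0],[0,0,0],0.2],[[0,0,0],[0,0,0.9],0.2],[[0,0,0],[0,0,0.9],0.2],[[0,0,0],[0,0,0.9],0.2],[[0,0,0],[0,0,0.9],0.2],[[0,0,0],[0,0,0.45],0.2],[[0,0,0],[-1,0,0],0.2],[[0,0,0],[-1,0,0],0.2],[[0,0,0],[0,0,0],0.2]]'
python3 - <<'E'
from h import *
go([.4752,.3125,.04],-91.1,0,.1);s=tool()[2];print(np.round(s["qpos"],2),s["width"],s["contact_force"])
E
```

```text
clock: 2.6
position: [0.4589, 0.3764, 0.2483]
ee_rot: [0.0, 0.979, 0.203, -0.0]
contact_force: [0.8, -0.4, 0.5]
width: 0.0854
gripper_force: 0.0
clock: 3.72
position: [0.4706, 0.424, 0.2469]
ee_rot: [0.105, 0.994, -0.007, -0.002]
contact_force: [0.1, 0.0, -0.4]
width: 0.0339
gripper_force: 0.0
P [0.4774 0.4258 0.2048] now [0.4706 0.424  0.2469] shift mm [  6.9 -10.7  40.7] turn units [0.01 0.01 0.05]
[ 0.72  0.44  1.17 -0.16  1.67  2.3 ] 0.033930268162476386 [ 0.10081455  0.01701898 -0.37081237]
```

```bash
python3 -m handwheel '[[[7,-10.7,20],[0,0,0.05],0],[[0,0,20.7],[0,0,0],0],[[0,0,25],[0,0,0],0],[[0,0,0],[0,0,0],0]]'
python3 - <<'E'
from h import *
go([.4752,.3125,.04],-91.1)
im=np.hstack([cv2.resize(vision.get_image("scene")[180:330,150:350],(400,300),interpolation=2),cv2.resize(vision.get_image("top")[215:335,130:290],(400,300),interpolation=2)]);cv2.imwrite("pics/g1.png",im)
E
```

```text
clock: 4.22
position: [0.477, 0.4169, 0.1795]
ee_rot: [0.106, 0.994, -0.011, -0.003]
contact_force: [-0.1, 0.5, 0.0]
width: 0.0428
gripper_force: 0.0
P [0.477 0.405 0.107] now [0.477  0.4169 0.1795] shift mm [ 0.4 -3.7 73.4] turn units [ 0.03  0.04 -0.03]
```

View pics/g1.png

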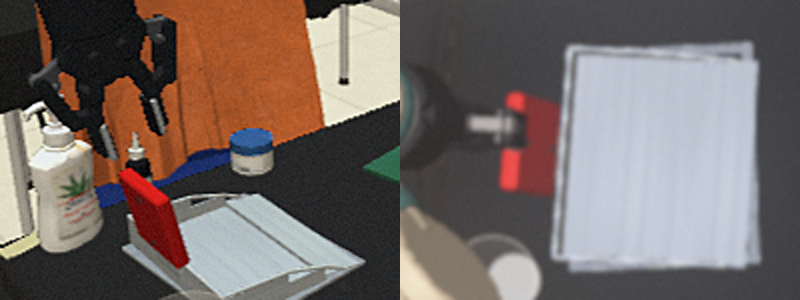

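The fingers straddle the grip's 16 mm thickness above its top. In the top crop the fingers sit at row ~125 and the grip's middle at ~142, so I'll check that offset by projection.

Run:
```python
from h import *
p=px("top",[[.477,.4169,.1795],[.477,.42,.2],[.477,.416,.16]]);print((p-[130,215])*2.5)
```

```text
[[104.64866907 140.21055089]
 [ 94.57772431 137.74907521]
 [111.40734217 142.42024393]]
```

```bash
python3 -m handwheel '[[[0.4,-3.7,0],[0,0,0],0],[[0,0,15],[0,0,0],0],[[0,0,15],[0,0,0],0],[[0,0,15],[0,0,0],0],[[0,0,15],[0,0,0],0],[[0,0,13],[0,0,0],0],[[0,0,0],[0,0,0],0]]'
python3 - <<'E'
from h import *
go([.4752,.3125,.04],-91.1)
E
```

```text
clock: 5.2
position: [0.4776, 0.4067, 0.1088]
ee_rot: [0.105, 0.994, -0.011, -0.002]
contact_force: [-0.4, -0.4, 0.6]
width: 0.0428
gripper_force: 0.0
P [0.477 0.405 0.107] now [0.4776 0.4067 0.1088] shift mm [-0.6  1.3  2.1] turn units [ 0.02  0.01 -0.02]
```

```bash
python3 -m handwheel '[[[0,0,2],[0,0,0],0.3],[[0,0,0],[0,0,0],0.5],[[0,0,0],[0,0,0],1],[[0,0,0],[0,0,0],1],[[0,0,0],[0,0,0],1],[[0,0,0],[0,0,0],1]]' 100
python3 -m handwheel '[[[0,-3,-15],[0,0,0],1],[[0,-6,-29],[0,0,0],1],[[0,-4,-20],[0,0,0],1],[[0,0,0],[0,0,0],1],[[0,0,0],[0,0,0],1]]'
python3 - <<'E'
from h import *
cv2.imwrite("pics/g2.png",np.hstack([cv2.resize(vision.get_image("scene")[150:350,150:350],(400,400),interpolation=2),cv2.resize(vision.get_image("top")[200:350,145:295],(400,400),interpolation=2)]))
p,r,s=tool();print(s["contact_force"],s["moment"])
E
```

```text
clock: 5.95
position: [0.4786, 0.4075, 0.1091]
ee_rot: [0.104, 0.995, -0.011, 0.0]
contact_force: [-0.6, 0.9, 6.3]
width: 0.0146
gripper_force: 98.4
clock: 6.58
position: [0.4781, 0.4328, 0.1671]
ee_rot: [0.105, 0.994, -0.011, -0.001]
contact_force: [0.7, -0.4, -2.5]
width: 0.0142
gripper_force: 98.4
[ 0.53623196 -0.83174678 -1.88144964] [0.33870171 0.00937282 0.0359924 ]
```

View pics/g2.png

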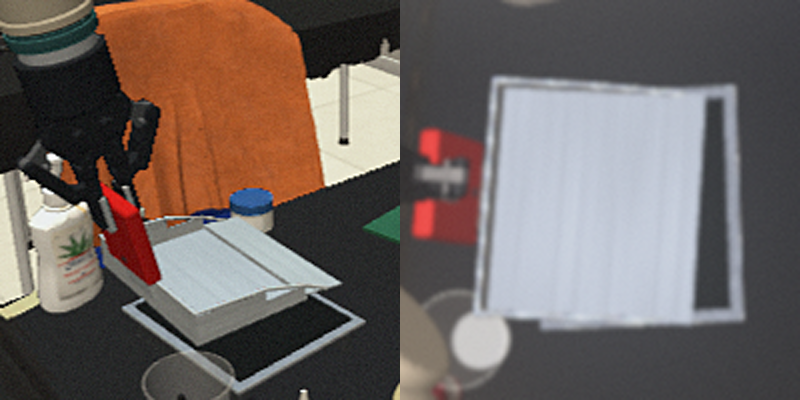

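The pan is lifted and level in the fingers. Its lip runs crop (705,97)–(694,325). The stand's corners now show at (737,85) and (744,320).

```bash
cat >> h.py <<'E'
def panpose():
    p,r,s=tool();R=r*PT.inv();o=p-r.apply([0,0,.019])-R.apply(G);x=R.apply([1,0,0])
    return o,np.degrees(np.arctan2(x[1],x[0])),np.degrees(np.arcsin(x[2])),o+R.apply([.085,0,0])
E
python3 - <<'E'
from h import *
def ang(v): return np.degrees(np.arctan2(v[1],v[0])).round(2)
C=lambda a:(np.array(a)-[400,0])/(400/150)+[145,200]
o,y,pi,lp=panpose();print("nominal",o.round(4),y,pi,lp.round(4))
l=pt("top",C([[705,97],[694,325]]),lp[2]);print("lip",l.mean(0).round(4),np.linalg.norm(l[0]-l[1]),ang(l[0]-l[1])-90)
s=pt("top",C([[737,85],[744,320]]),.04);d=(s[0]-s[1])/np.linalg.norm(s[0]-s[1]);print(s.round(4),np.linalg.norm(s[0]-s[1]),ang(d)-90, "centre",s.mean(0)+.085*np.array([-d[1],d[0],0]))
o=np.array([*(B0[:2]+panR(BA).apply([-.115-.085,.0,0])[:2]),.006+.06])
go(o,BA)
E
```

```text
nominal [0.476  0.3398 0.1   ] -91.23872003425677 0.10768403777198109 [0.4742 0.2548 0.1001]
lip [0.4715 0.252  0.1001] 0.18421150902692812 -90.72
[[0.5836 0.2296 0.04  ]
 [0.3847 0.2174 0.04  ]] 0.19929518990784897 -86.47 centre [0.47890573 0.30834787 0.04      ]
P [0.4467 0.1085 0.133 ] now [0.4781 0.4324 0.1668] shift mm [-24.3 310.3 101.1] turn units [ 0.02  0.39 -1.76]
```

```bash
python3 -m handwheel '[[[0,0,0],[0,0.2,-0.88],1],[[0,0,0],[0,0.2,-0.88],1],[[0,30,7],[0,0,0],1],[[0,40,9],[0,0,0],1],[[0,40,9],[0,0,0],1],[[0,40,9],[0,0,0],1],[[0,30,7],[0,0,0],1],[[0,0,0],[-0.25,0,0],1],[[0,0,0],[0,0,0],1]]' 100
python3 - <<'E'
from h import *
print(panpose())
l=.085
o=np.array([*(B0[:2]+panR(BA).apply([-.120-.085,.002,0])[:2]),.10])
go(o,BA,-1.5)
print(tool()[2]["contact_force"])
E
```

```text
clock: 7.8
position: [0.509, 0.2516, 0.1648]
ee_rot: [0.117, 0.99, 0.083, 0.011]
contact_force: [0.5, -0.4, -2.4]
width: 0.014
gripper_force: 98.7
(array([0.52493119, 0.15871277, 0.10028866]), np.float64(-80.40084276295813), np.float64(1.504834530518181), array([0.53910041, 0.0749318 , 0.10252087]))
P [0.4481 0.112  0.1694] now [0.509  0.2516 0.1648] shift mm [-83.3 125.2  25.2] turn units [ 0.5  -0.02 -0.  ]
[ 0.47051186 -0.39576388 -2.42805058]
```

```bash
python3 -m handwheel '[[[0,0,0],[0.5,0,0],1],[[-20,30,5],[0,0,0],1],[[-20,30,5],[0,0,0],1],[[-20,30,5],[0,0,0],1],[[-20,30,5],[0,0,0],1],[[0,0,0],[0,0,0],1],[[0,0,0],[0,0,0],1]]'
python3 - <<'E'
from h import *
print(panpose())
o=np.array([*(B0[:2]+panR(BA).apply([-.120-.085,.002,0])[:2]),.10])
go(o,BA,-1.5)
s=tool()[2];print(s["contact_force"],s["moment"],np.round(s["qpos"],2))
C=lambda a:(np.array(a)-[0,0])/4+[250,200]
cv2.imwrite("pics/b1.png",cv2.resize(vision.get_image("top")[200:350,290:490],(800,600),interpolation=2))
E
```

```text
clock: 8.68
position: [0.4515, 0.1189, 0.1677]
ee_rot: [0.091, 0.992, 0.083, 0.01]
contact_force: [-0.0, 0.4, -1.8]
width: 0.0146
gripper_force: 98.8
(array([0.46705702, 0.02952882, 0.09821254]), np.float64(-80.35043683721356), np.float64(-1.5196352760639211), array([ 0.48129984, -0.05423908,  0.09595838]))
P [0.4481 0.112  0.1694] now [0.4515 0.1189 0.1677] shift mm [-4.5  6.5 -0.6] turn units [-0.   -0.05 -0.  ]
[-0.03314251  0.36145772 -1.83628849] [ 0.34882923  0.01303114 -0.00077093] [ 0.26  0.16  1.78 -0.19  1.21  1.73]
```

View pics/b1.png

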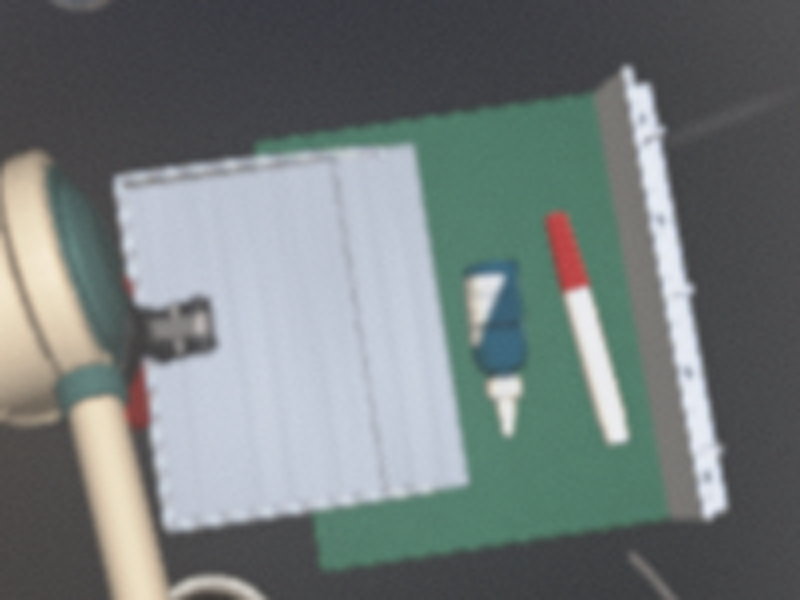

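The pan is over the rear of the board. Its lip, (415,145)–(468,485), is behind the bottle (edge at ~465) and squarely faces the fence, with both items between the side walls.

```bash
python3 -m handwheel '[[[0,-3.2,17.2],[0,0,0],1],[[0,-3.2,17.2],[0,0,0],1],[[0,-3.2,17.2],[0,0,0],1],[[0,-2.6,13.8],[0,0,0],1],[[0,-1.8,9.8],[0,0,0],1],[[0,0,0],[0,0,0],1],[[0,0,0],[0,0,0],1]]'
python3 - <<'E'
from h import *
print(panpose());s=tool()[2];print(s["contact_force"],s["moment"])
E
```

```text
clock: 9.6
position: [0.4518, 0.1181, 0.0914]
ee_rot: [0.091, 0.992, 0.083, 0.01]
contact_force: [0.3, 0.4, -2.1]
width: 0.0146
gripper_force: 98.7
(array([0.46724354, 0.02864351, 0.02206633]), np.float64(-80.38612983085234), np.float64(-1.4679152032329457), array([ 0.48143451, -0.05513521,  0.01988888]))
[ 0.28686183  0.40539288 -2.09549189] [ 0.29588142  0.12504054 -0.02227886]
```

```bash
python3 -m handwheel '[[[0,-0.7,3.9],[0,0,0],1],[[0,-0.5,2.95],[0,0,0],1],[[0,0,0],[0,0,0],1],[[0,0,0],[0,0,0],1]]'
for i in 1 2; do python3 -m handwheel '[[[0,-0.36,2],[0,0,0],1],[[0,0,0],[0,0,0],1]]';done
python3 - <<'E'
from h import *
print(panpose());s=tool()[2];print(s["contact_force"],s["moment"])
E
```

```text
clock: 10.1
position: [0.4513, 0.1179, 0.0841]
ee_rot: [0.091, 0.992, 0.083, 0.01]
contact_force: [-0.6, -0.1, -2.0]
width: 0.0139
gripper_force: 98.8
clock: 10.35
position: [0.4511, 0.1178, 0.0819]
ee_rot: [0.091, 0.992, 0.083, 0.009]
contact_force: [0.3, 0.4, -2.4]
width: 0.0147
gripper_force: 98.8
clock: 10.6
position: [0.4515, 0.1177, 0.0802]
ee_rot: [0.092, 0.992, 0.083, 0.01]
contact_force: [0.7, -0.0, -0.6]
width: 0.0145
gripper_force: 99.0
(array([0.46692104, 0.02817023, 0.0108484 ]), np.float64(-80.36917542803307), np.float64(-1.4319788925531682), array([ 0.48113703, -0.05560562,  0.00872423]))
[ 0.71976743 -0.02851269 -0.62473618] [-0.08431597  0.0686784  -0.0151519 ]
```

```bash
for i in 1 2; do python3 -m handwheel '[[[0,-0.18,1],[0,0,0],1],[[0,0,0],[0,0,0],1]]';done
python3 - <<'E'
from h import *
print(panpose());s=tool()[2];print(s["contact_force"],s["moment"])
go([*(B0[:2]+panR(BA).apply([-.02-.085,.002,0])[:2]),.0088+.0022],BA,-1.5)
E
```

```text
clock: 10.85
position: [0.4517, 0.1178, 0.0794]
ee_rot: [0.091, 0.992, 0.083, 0.01]
contact_force: [-0.6, 1.1, 2.3]
width: 0.0145
gripper_force: 99.4
clock: 11.1
position: [0.4518, 0.1178, 0.0786]
ee_rot: [0.092, 0.992, 0.083, 0.01]
contact_force: [-1.0, 1.6, 4.5]
width: 0.0145
gripper_force: 99.8
(array([0.46735787, 0.02830835, 0.00924475]), np.float64(-80.3652615997699), np.float64(-1.4331851044646402), array([ 0.48157957, -0.05546649,  0.0071188 ]))
[-0.95189562  1.63887185  4.50548642] [-0.79499235  0.07634736 -0.0688364 ]
P [0.4648 0.0134 0.0804] now [0.4518 0.1178 0.0786] shift mm [ -4.7 103.7  17.4] turn units [ 0.01 -0.05 -0.  ]
```

```bash
python3 -m handwheel '[[[0,4.9,0.9],[0,0,0],1],[[0,4.9,0.9],[0,0,0],1],[[0,4.9,0.9],[0,0,0],1],[[0,4.9,0.9],[0,0,0],1],[[0,4.9,0.9],[0,0,0],1],[[0,4.9,0.9],[0,0,0],1],[[0,4.9,0.9],[0,0,0],1],[[0,4.9,0.9],[0,0,0],1]]'
python3 -m handwheel '[[[0,4.9,0.9],[0,0,0],1],[[0,4.9,0.9],[0,0,0],1],[[0,4.9,0.9],[0,0,0],1],[[0,0,0],[0,0,0],1]]'
python3 - <<'E'
from h import *
o,y,p,l=panpose();print(y,p,l,panR(BA).inv().apply(l-B0));s=tool()[2];print(s["contact_force"],s["moment"])
cv2.imwrite("pics/b2.png",cv2.resize(vision.get_image("top")[200:350,290:490],(800,600),interpolation=2))
E
```

```text
clock: 12.1
position: [0.4587, 0.0784, 0.0787]
ee_rot: [0.091, 0.992, 0.083, 0.01]
contact_force: [0.0, 1.5, 5.0]
width: 0.0142
gripper_force: 99.8
clock: 12.6
position: [0.4612, 0.0632, 0.0786]
ee_rot: [0.092, 0.992, 0.083, 0.01]
contact_force: [0.3, -0.7, 3.8]
width: 0.0144
gripper_force: 99.3
-80.35462622675 -1.384899133660257 [ 0.490979   -0.11018064  0.00727959] [-0.06959558  0.007186    0.00127959]
[ 0.25040554 -0.7036562   3.75928848] [-1.08120999 -0.12923325  0.04002507]
```

View pics/b2.png

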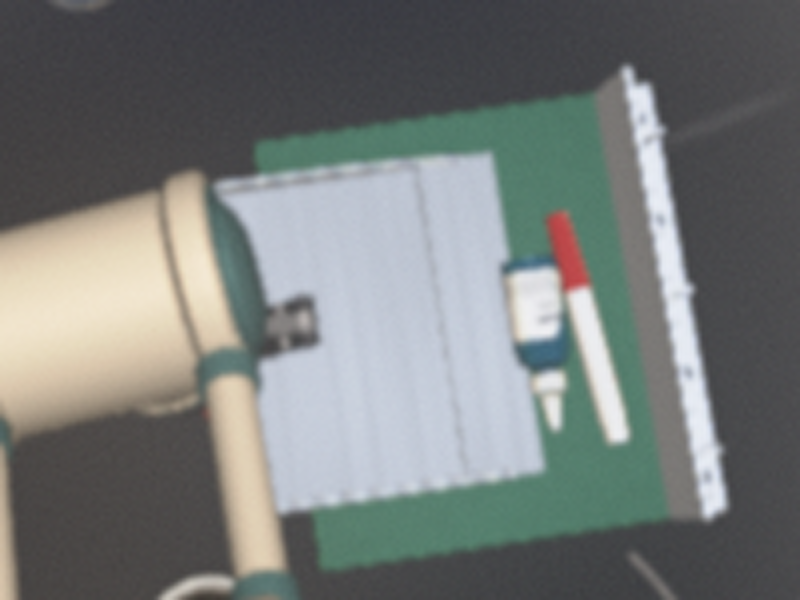

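The bottle is rolling ahead of the lip and about to meet the marker. The lip, (492,150)–(545,470), is still square to the fence.

```bash
for i in 1 2 3; do python3 -m handwheel '[[[0,3.9,0.7],[0,0,0],1],[[0,3.9,0.7],[0,0,0],1],[[0,3.9,0.7],[0,0,0],1],[[0,0,0],[0,0,0],1]]'|egrep 'pos|cont';done
python3 - <<'E'
from h import *
o,y,p,l=panpose();print(y,p,l,panR(BA).inv().apply(l-B0));s=tool()[2];print(s["contact_force"],s["moment"])
E
```

```text
position: [0.4629, 0.0521, 0.0785]
contact_force: [-0.1, 1.6, 5.7]
position: [0.4649, 0.0404, 0.0786]
contact_force: [0.6, 1.4, 5.1]
position: [0.4668, 0.0287, 0.0786]
contact_force: [0.5, 0.6, 5.4]
-80.37764090710552 -1.4554113935780035 [ 0.49652142 -0.1446145   0.00710927] [-0.03471962  0.00690831  0.00110927]
[0.4900271  0.6428221  5.35448501] [-0.91286888 -0.04808219  0.06217558]
```

```bash
for i in 1 2 3; do python3 -m handwheel '[[[0,2.95,0.55],[0,0,0],1],[[0,2.95,0.55],[0,0,0],1],[[0,2.95,0.55],[0,0,0],1],[[0,0,0],[0,0,0],1]]'|egrep 'pos|cont';done
python3 - <<'E'
from h import *
o,y,p,l=panpose();print(y,p,l,panR(BA).inv().apply(l-B0));s=tool()[2];print(s["contact_force"],s["moment"])
cv2.imwrite("pics/b3.png",np.hstack([cv2.resize(vision.get_image("top")[200:350,350:490],(400,428),interpolation=2),cv2.resize(vision.get_image("scene")[190:310,320:460],(400,428),interpolation=2)]))
E
```

```text
position: [0.4683, 0.0199, 0.0786]
contact_force: [-1.0, 1.8, 4.3]
position: [0.4698, 0.011, 0.0786]
contact_force: [-1.1, 2.1, 4.8]
position: [0.4713, 0.0022, 0.0786]
contact_force: [-0.4, 1.7, 5.7]
-80.38577366296805 -1.4722696837514304 [ 0.50095531 -0.17103973  0.00702951] [-0.00792502  0.0068732   0.00102951]
[-0.40565627  1.65828195  5.67875005] [-0.79774476 -0.12015594  0.03257185]
```

View pics/b3.png

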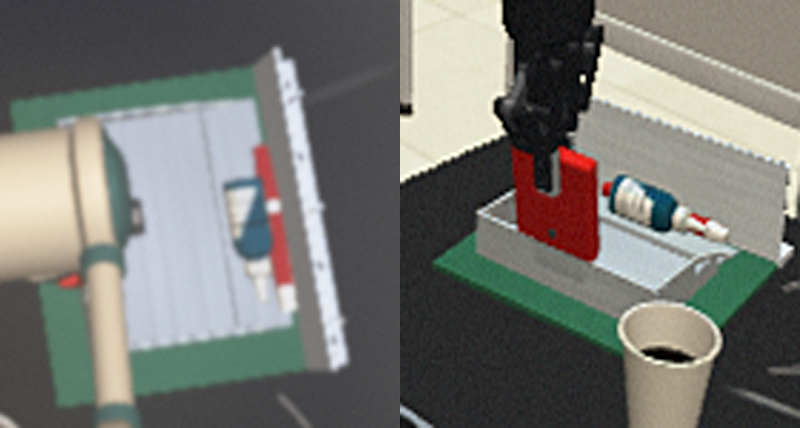

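Both items are on the pan's ramp against the fence; the lip is about 6 mm away from it. I'll close the gap gently.

```bash
for i in 1 2 3; do python3 -m handwheel '[[[0,0.98,0.18],[0,0,0],1],[[0,0.98,0.18],[0,0,0],1],[[0,0,0],[0,0,0],1]]'|egrep 'pos|cont';done
python3 - <<'E'
from h import *
o,y,p,l=panpose();print(y,p,l,panR(BA).inv().apply(l-B0));P=panR(BA).inv().apply(l-B0)
# next: pivot about the nominal lip, pitch up, 4 steps
R0=panR(y,p);pos,r,s=tool();prev=(pos,r)
for k in range(1,5):
    q=panR(y,p+5*k);o2=l+np.array([0,0,.004*k])-q.apply([.085,0,0]);T=q*PT
    P2=o2+q.apply(G)+T.apply([0,0,.019])
    print(k,(prev[1].inv().apply(P2-prev[0])*1000).round(1),(np.degrees((prev[1].inv()*T).as_rotvec())/6).round(2));prev=(P2,T)
E
```

```text
position: [0.4716, 0.0005, 0.0786]
contact_force: [-0.5, 3.5, 6.1]
position: [0.4719, -0.0015, 0.0786]
contact_force: [-0.5, 2.7, 6.4]
position: [0.4719, -0.0022, 0.0788]
contact_force: [-2.3, 7.6, 8.2]
-80.4190337657824 -1.61602833947037 [ 0.50143194 -0.17529332  0.00677366] [-0.0036515   0.00663379  0.00077366]
1 [ 0.3 -7.6 10.4] [-0.83 -0.05 -0.01]
2 [-0.  -7.3 10.5] [-0.83 -0.    0.  ]
3 [ 0.  -6.9 10.6] [-0.83  0.   -0.  ]
4 [ 0.  -6.6 10.7] [-0.83 -0.    0.  ]
```

Run:
```python
from h import *
o,y,p,l=panpose();l=l+panR(BA).apply([-.0015,0,0])
pos,r,s=tool();prev=(pos,r)
for k in range(0,9):
    q=panR(y,p+2.5*k);o2=l+np.array([0,0,.0085*k])-q.apply([.085,0,0]);T=q*PT
    P2=o2+q.apply(G)+T.apply([0,0,.019])
    print(k,(prev[1].inv().apply(P2-prev[0])*1000).round(1),(np.degrees((prev[1].inv()*T).as_rotvec())/6).round(2));prev=(P2,T)
```

```text
0 [ 0.3 -1.5 -0.3] [-0.   -0.05 -0.01]
1 [ 0.  -2.8 -1.3] [-0.42 -0.    0.  ]
2 [ 0.  -2.4 -1.2] [-0.42 -0.   -0.  ]
3 [-0.  -2.1 -1.1] [-0.42  0.   -0.  ]
4 [-0.  -1.7 -1. ] [-0.42 -0.    0.  ]
5 [-0.  -1.4 -0.9] [-0.42  0.   -0.  ]
6 [ 0.  -1.  -0.8] [-0.42  0.   -0.  ]
7 [ 0.  -0.7 -0.6] [-0.42 -0.    0.  ]
8 [-0.  -0.3 -0.4] [-0.42  0.   -0.  ]
```

```bash
python3 -m handwheel '[[[0,-1.6,-2.3],[0,0,0],1],[[0,0.3,-2],[0,0,0],1],[[0,-2.8,-1.3],[-0.42,0,0],1],[[0,-2.4,-1.2],[-0.42,0,0],1],[[0,-2.1,-1.1],[-0.42,0,0],1],[[0,-1.7,-1],[-0.42,0,0],1],[[0,0,0],[0,0,0],1],[[0,0,0],[0,0,0],1]]'|egrep 'pos|cont'
python3 - <<'E'
from h import *
o,y,p,l=panpose();print(y,p,l,panR(BA).inv().apply(l-B0));s=tool()[2];print(s["contact_force"],s["moment"])
E
python3 -m handwheel '[[[0,-1.4,-0.9],[-0.42,0,0],1],[[0,-1,-0.8],[-0.42,0,0],1],[[0,-0.7,-0.6],[-0.42,0,0],1],[[0,-0.3,-0.4],[-0.42,0,0],1],[[0,0,0],[0,0,0],1],[[0,0,0],[0,0,0],1],[[0,0,0],[0,0,0],1]]'|egrep 'pos|cont'
python3 - <<'E'
from h import *
o,y,p,l=panpose();print(y,p,l,panR(BA).inv().apply(l-B0));s=tool()[2];print(s["contact_force"],s["moment"],np.round(s["qpos"],2))
cv2.imwrite("pics/b4.png",np.hstack([cv2.resize(vision.get_image("top")[200:350,350:490],(400,428),interpolation=2),cv2.resize(vision.get_image("scene")[190:310,320:460],(400,428),interpolation=2)]))
E
```

```text
position: [0.4694, 0.008, 0.084]
contact_force: [0.3, 0.5, -3.2]
-80.45874751120866 8.533771858035008 [ 0.5002828  -0.17493825  0.0440933 ] [-0.00419325  0.00555996  0.0380933 ]
[ 0.28796856  0.48891359 -3.23163537] [0.70752749 0.15055292 0.03085801]
position: [0.4693, 0.0116, 0.086]
contact_force: [-0.2, 0.1, -2.8]
-80.54384919624533 18.65818217055027 [ 0.50079619 -0.17540558  0.07930648] [-0.00364684  0.00598823  0.07330648]
[-0.20475993  0.09872585 -2.7828415 ] [0.77951612 0.14196076 0.03798162] [ 0.3   0.31  1.96 -0.63  1.04  2.07]
```

View pics/b4.png

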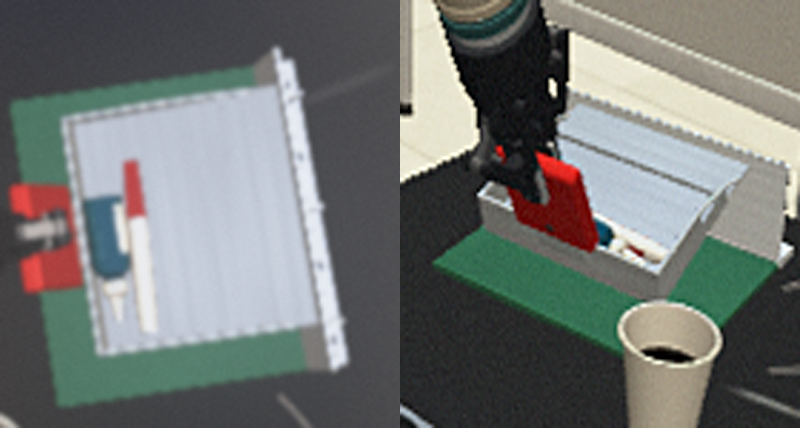

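Both items have rolled behind the crest to the rear wall of the pan. Next I lift and carry it.

Run:
```python
from h import *
p,r,s=tool();print("up90",r.inv().apply([0,0,90]).round(1))
```

```text
up90 [  0.4  45.9 -77.4]
```

```bash
python3 -m handwheel '[[[0,2.5,-4.3],[0,0,0],1],[[0,5.1,-8.6],[0,0,0],1],[[0,7.6,-12.9],[0,0,0],1],[[0,7.6,-12.9],[0,0,0],1],[[0,7.6,-12.9],[0,0,0],1],[[0,7.6,-12.9],[0,0,0],1],[[0,5.1,-8.6],[0,0,0],1],[[0,2.5,-4.3],[0,0,0],1],[[0,0,0],[0,0,0],1],[[0,0,0],[0,0,0],1],[[0,0,0],[0,0,0],1]]'|egrep 'pos|cont'
python3 - <<'E'
from h import *
print(panpose(),np.round(tool()[2]["qpos"],2))
o=[.479,.309,.11]
go(o,-86.3,8)
P,_=target(o,-86.3,8);p,r,s=tool();print("world d",(P-p).round(4))
E
```

```text
position: [0.4685, 0.0122, 0.1751]
contact_force: [-0.9, 0.3, -2.7]
(array([ 0.48679098, -0.09541362,  0.14128968]), np.float64(-80.44847344599108), np.float64(18.69716986244314), array([ 0.50015106, -0.17481165,  0.16853781])) [ 0.3   0.21  1.84 -0.57  1.23  1.93]
P [0.4725 0.4098 0.1635] now [0.4685 0.0122 0.1751] shift mm [  70.2 -342.5 -189.6] turn units [ 1.78 -0.44  0.88]
world d [ 0.004   0.3976 -0.0116]
```

```bash
python3 -m handwheel '[[[0.9,-4.3,-2.4],[0,0,0],1],[[1.8,-8.6,-4.8],[0,0,0],1],[[2.6,-12.9,-7.2],[0,0,0],1],[[3.5,-17.2,-9.5],[0,0,0],1],[[4.4,-21.5,-11.9],[0,0,0],1],[[4.4,-21.5,-11.9],[0,0,0],1],[[4.4,-21.5,-11.9],[0,0,0],1],[[4.4,-21.5,-11.9],[0,0,0],1],[[4.4,-21.5,-11.9],[0,0,0],1],[[4.4,-21.5,-11.9],[0,0,0],1],[[4.4,-21.5,-11.9],[0,0,0],1],[[4.4,-21.5,-11.9],[0,0,0],1],[[4.4,-21.5,-11.9],[0,0,0],1],[[4.4,-21.5,-11.9],[0,0,0],1],[[4.4,-21.5,-11.9],[0,0,0],1],[[4.4,-21.5,-11.9],[0,0,0],1],[[3.5,-17.2,-9.5],[0,0,0],1],[[2.6,-12.9,-7.2],[0,0,0],1],[[1.8,-8.6,-4.8],[0,0,0],1],[[0.9,-4.3,-2.4],[0,0,0],1]]'|egrep 'pos|cont'
python3 -m handwheel '[[[0,0,0],[0.3,-0.07,0.15],1],[[0,0,0],[0.3,-0.07,0.15],1],[[0,0,0],[0.3,-0.07,0.15],1],[[0,0,0],[0.3,-0.07,0.15],1],[[0,0,0],[0.3,-0.07,0.15],1],[[0,0,0],[0.28,-0.09,0.13],1],[[0,0,0],[0,0,0],1],[[0,0,0],[0,0,0],1]]'|egrep 'pos|cont'
python3 - <<'E'
from h import *
print(panpose(),np.round(tool()[2]["qpos"],2))
go([.479,.309,.075],-86.3,0)
l=pt
cv2.imwrite("pics/s1.png",np.hstack([cv2.resize(vision.get_image("scene")[150:350,150:350],(400,400),interpolation=2),cv2.resize(vision.get_image("top")[200:350,145:295],(400,400),interpolation=2)]))
E
```

```text
position: [0.4726, 0.4121, 0.164]
contact_force: [-1.1, -0.7, -3.5]
position: [0.4726, 0.4116, 0.1641]
contact_force: [-1.0, -0.6, -3.2]
(array([0.47922126, 0.31085475, 0.11055095]), np.float64(-86.29343538211951), np.float64(7.983543324036563), array([0.48466296, 0.22685464, 0.12235649])) [ 0.77  0.52  1.28 -0.26  1.57  2.3 ]
P [0.473  0.4014 0.142 ] now [0.4726 0.4116 0.1641] shift mm [-0.3  2.1 24.2] turn units [ 1.33 -0.01 -0.  ]
```

View pics/s1.png

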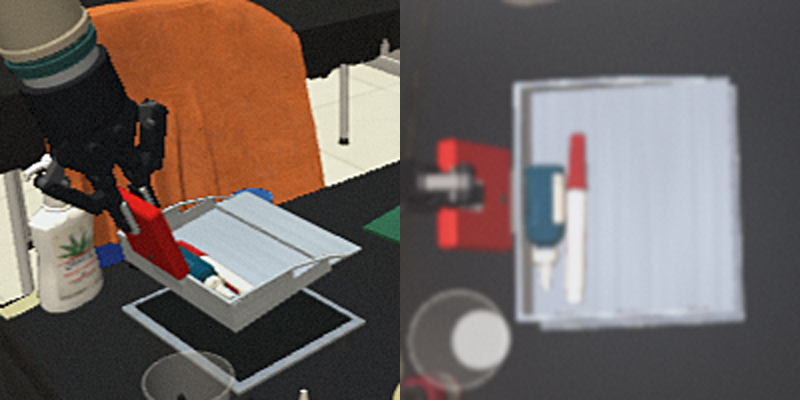

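Both items lie at the rear of the pan, which hangs centred over the stand. I level it gently and lower.

```bash
python3 -m handwheel '[[[0,0.3,3],[0.15,0,0],1],[[0,0.3,3],[0.15,0,0],1],[[0,0.3,3],[0.15,0,0],1],[[0,0.3,3],[0.15,0,0],1],[[0,0.3,3],[0.15,0,0],1],[[0,0.3,3],[0.15,0,0],1],[[0,0.3,3],[0.15,0,0],1],[[0,0,3],[0.15,0,0],1],[[0,0,0],[0.13,0,0],1],[[0,0,0],[0,0,0],1],[[0,0,0],[0,0,0],1]]'|egrep 'pos|cont'
python3 - <<'E'
from h import *
print(panpose())
go([.481,.311,.048],-86.3,0)
E
```

```text
position: [0.4734, 0.4028, 0.142]
contact_force: [-1.2, -0.8, -3.4]
(array([0.47951228, 0.31046343, 0.07494905]), np.float64(-86.2754969390896), np.float64(-0.009655030975264389), array([0.4850338 , 0.22564295, 0.07493473]))
P [0.475  0.4034 0.115 ] now [0.4734 0.4028 0.142 ] shift mm [ 1.6 -6.  26.3] turn units [-0.   -0.02  0.  ]
```

```bash
python3 -m handwheel '[[[0.4,-1.2,5.2],[0,0,0],1],[[0.4,-1.2,5.2],[0,0,0],1],[[0.4,-1.2,5.2],[0,0,0],1],[[0.4,-1.2,5.2],[0,0,0],1],[[0,-1.2,5.5],[0,0,0],1],[[0,0,0],[0,0,0],1],[[0,0,0],[0,0,0],1]]'|egrep 'pos|cont'
for i in 1 2 3 4; do python3 -m handwheel '[[[0,-0.3,1.5],[0,0,0],1],[[0,0,0],[0,0,0],1]]'|egrep 'pos|cont';done
python3 - <<'E'
from h import *
print(panpose(),tool()[2]["moment"])
E
```

```text
position: [0.475, 0.4032, 0.115]
contact_force: [0.0, 0.1, -2.2]
position: [0.4749, 0.4031, 0.1134]
contact_force: [0.3, 0.1, -3.6]
position: [0.4748, 0.403, 0.1117]
contact_force: [-0.9, -1.0, -3.7]
position: [0.4748, 0.403, 0.1101]
contact_force: [-0.0, -0.3, -3.4]
position: [0.4751, 0.4032, 0.1091]
contact_force: [-0.3, -0.3, -1.0]
(array([0.48118857, 0.31082976, 0.04208082]), np.float64(-86.2805608069558), np.float64(-0.008421523683368648), array([0.48670259, 0.2260088 , 0.04206833])) [0.23945946 0.04896839 0.00524904]
```

```bash
python3 -m handwheel '[[[0,-0.2,0.8],[0,0,0],1],[[0,0,0],[0,0,0],1]]'|egrep 'pos|cont'
python3 -m handwheel '[[[0,0,0],[0,0,0],1],[[0,0,0],[0,0,0],0.5],[[0,0,0],[0,0,0],0.3],[[0,0,0],[0,0,0],0.1],[[0,0,0],[0,0,0],0.1],[[0,0,0],[0,0,0],0.1]]' 20
python3 -m handwheel '[[[0,0,-8],[0,0,0],0.1],[[0,0,-15],[0,0,0],0.1],[[0,0,-20],[0,0,0],0.1],[[0,0,-25],[0,0,0],0.1],[[0,0,-30],[0,0,0],0.1],[[0,0,-30],[0,0,0],0.1],[[0,0,0],[0,0,0],0.1],[[0,0,0],[0,0,0],0.1],[[0,0,0],[0,0,0],0.1],[[0,0,0],[0,0,0],0.1]]'
python3 - <<'E'
from h import *
cv2.imwrite("pics/s2.png",np.hstack([cv2.resize(vision.get_image("scene")[150:350,150:350],(400,400),interpolation=2),cv2.resize(vision.get_image("top")[200:350,145:295],(400,400),interpolation=2)]))
E
```

```text
position: [0.4751, 0.4032, 0.1091]
contact_force: [-1.8, 0.5, 6.2]
clock: 28.08
position: [0.4749, 0.403, 0.1078]
ee_rot: [0.105, 0.994, 0.032, 0.004]
contact_force: [0.5, -0.0, -0.4]
width: 0.0384
gripper_force: 0.0
clock: 29.32
position: [0.4727, 0.4292, 0.2321]
ee_rot: [0.105, 0.994, 0.032, 0.003]
contact_force: [0.3, -0.8, -0.6]
width: 0.0384
gripper_force: 0.0
```

View pics/s2.png

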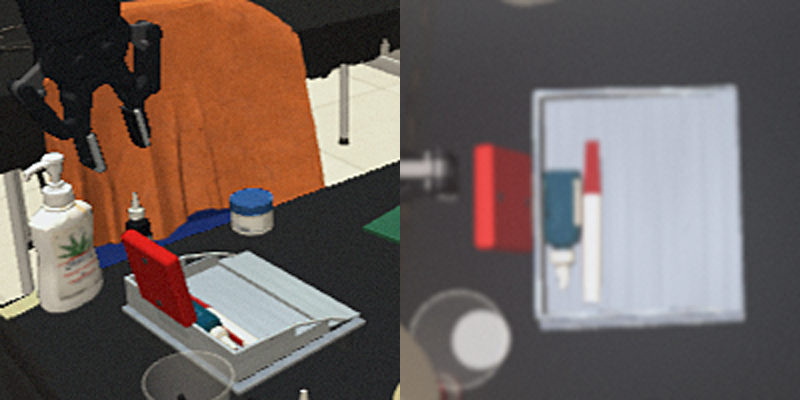

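The pan stands aligned and centred on the stand with both items in it, and the gripper is clear.

```bash
python3 -c "
from rig import manip;print(manip.sign_off())"
```

```text
the job is handed in; nothing more can be done
None
```

The job is handed in: the loaded pan was released on its stand, by the last picture level and centred with the bottle and marker both in it, and the tub was never touched; the sign-off returned no verdict.

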